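# Fetch the garlic out of the sliding-lid keeper

### The job

Get the garlic out for cooking: turn the catch of the wooden keeper anticlockwise right round to its stop, push the lid along its grooves to the other end so that the garlic's bay is fully open, then lift the garlic out and put it in the small bowl. Leave the lid open in its grooves, the lemon in its bay, and the bowl, the mug, the food tin and the spice jar standing where they are.

Things in the scene. Friction and masses are not known exactly. Their poses are not given: they have to be found in the camera images.
- keeper: Fixed wooden box, 344 mm long (y), 144 mm wide (x), rim 86 mm up; origin: centre of its underside. Its y points about to the robot's left, -x faces the robot. Walls 12 mm; two bays, each 120 (x) by 156 mm, floor 8 mm up, with an 8 mm partition 70 mm high. A groove along the top of both long walls carries the lid. +y bay: garlic, hidden by the lid at the start. -y bay: open, holds a lemon
- left_bay (a point): centre of the inner floor of the +y bay (the garlic's bay), at keeper frame (0, 82, 8) mm
- catch (a joint): turning catch on the rim of the keeper's robot-side wall: 0 = closed (its fan-shaped steel tongue, 34 mm radius, blocks the lid's pull bar; starts at 0 to 0.15), 1.2 rad = end stop, fully open. Grows anticlockwise seen from above; stays where it is left (friction 0.06 N m). Below about 0.6 rad the lid is still blocked
- catch_grip (a point): centre of the catch's black bar knob, on its vertical axis, at keeper frame (-66, 11, 108) mm. Bar 36 mm long, 12 mm thick, from 11 mm below to 11 mm above this point; at joint value q its length lies 1.012 + q rad anticlockwise (from above) of the keeper's x axis. The tongue lies 16 to 21 mm below this point
- lid: flat wooden lid, 162 mm (y) by 129 mm (x), 6 mm thick, 0.16 kg, loose in the grooves with about 2 mm play, underside 72 mm above the worktop. Origin: centre of its underside; axes as the keeper's. In the keeper's frame its y is +78 mm closed (over the garlic), -78 mm fully open (at the end of the grooves, over the lemon); sliding takes a few N
- pull_bar (a point): centre of the bar on the lid's upper face by which it is pushed: 98 mm long along x, 12 mm thick along y, standing 24 mm above the lid's face (from 12 mm below to 12 mm above this point), at lid frame (0, -30, 18) mm
- garlic_center (a point): centre of the garlic bulb, about 60 x 57 x 58 mm, 0.05 kg, roundish with a thin stem on top; this point is 29 mm above its underside
- lemon_center (a point): centre of the lemon, 78 x 55 x 56 mm, lying in the keeper's -y bay; the lid passes over it
- bowl: small white bowl, 115 mm wide, 56 mm high, wall about 5 mm, inner floor 8 mm high, loose on the worktop. Origin: centre of its underside. It and the mug stand to the right of the keeper and may have changed places
- mug: striped white mug, 90 mm wide, 124 mm with its handle, 100 mm high, loose. Origin: centre of its underside
- tin: short food tin, 75 mm wide, 58 mm high, standing behind the keeper. Origin: centre of its underside
- spice_jar: slim spice jar with a screw cap, 46 mm wide, 106 mm high, standing behind the keeper. Origin: centre of its underside
There are look-alikes about, which are no part of the job. What is shaped like the bowl but blue or green is not meant.

How it is judged:
On the way, in this order (a step that is already met when the one before it is completed fails the run):
1. the catch is turned to its end stop while the lid is still closed (value of joint catch above 1.05 rad and y of lid in the frame of keeper above 0.04 m), for 0.2 s.
2. the lid has been slid along its grooves to the other end, clear of the garlic's bay (y of lid in the frame of keeper below -0.067 m and z of garlic_center in the frame of keeper below 0.06 m), for 0.2 s.
At the end, for the whole second after the job is handed in: The garlic rests in the bowl (its centre within 35 mm of the bowl's axis and 20 to 65 mm above its underside), the bowl upright and still; the catch is open (over 0.95 rad); the lid lies flat in its grooves within 15 mm of the open end of its travel; the lemon is still in its bay (horizontal distance between garlic_center and bowl below 0.035 m and z of garlic_center in the frame of bowl between 0.02 and 0.065 m and linear speed of bowl below 0.02 m/s and angle between bowl's own z axis and vertical below 0.1 rad and value of joint catch above 0.95 rad and y of lid in the frame of keeper below -0.063 m and z of lid in the frame of keeper between 0.068 and 0.078 m and angle between the z axis of lid and the z axis of keeper, either way round below 0.06 rad and y of lemon_center in the frame of keeper below -0.02 m and z of lemon_center in the frame of keeper below 0.06 m and horizontal distance between lemon_center and keeper below 0.165 m); the robot touches nothing.
It fails at once if the bowl is pushed more than 40 mm from its place (distance of bowl from where it was at the start of the episode above 0.04 m).
It fails at once if the mug is pushed more than 30 mm or knocked over (distance of mug from where it was at the start of the episode above 0.03 m or angle between mug's own z axis and vertical above 0.4 rad).
It fails at once if the food tin or the spice jar is pushed more than 30 mm or knocked over (distance of any of tin, spice_jar from where it was at the start of the episode above 0.03 m or angle between any of tin, spice_jar's own z axis and vertical above 0.4 rad).
It also fails if it takes over 64 s, if anything falls off the work surface, if the arm or the gripper's body presses on something with over 40 N, if the wrist force passes 120 N, or if a joint passes its speed limit or range.

### The arm

A 6-joint arm with a two-finger parallel gripper is mounted at the origin on a cart in front of the work surface, level with it; the furniture and walls round the work are solid. World frame = base frame: x ahead of the robot, y to its left, z up, the work surface at z = 0. Lengths are in m, angles in rad, forces in N, time in s.
With the tool pointing down it reaches from about 0.4 to 0.825 m from the base axis. Payload 7 kg.
Tool frame: the origin (TCP) lies midway between the tips of the shut fingers; the grasp point (between the pads) lies hold_point_z behind it (hold_point_z is the distance from the TCP to the grasp point, in m); z points along the fingers, y is the line along which they close (so a half turn about z gives the same grasp; the last joint's range is limited). The gripper opens to 88 mm and grips with 3 to 60 N. Pads are 19 mm wide; open, the fingers measure 130 mm over their backs; the gripper's body (78 mm by 193 mm) begins 47 mm behind the grasp point.
Start: joints at [-1, 0.359, 0.012, 0, -1.224, -0.288], TCP at [0.188, -0.648, 0.227] pointing down, gripper open.
Joint ranges: [-3.07, 3.07], [-1.43, 2.12], [-1.02, 1.25], [-3.03, 1.67], [-3.05, -0], [-3.03, 3.03]. Speed limits (rad/s): [2.39, 2.39, 3.01, 3.14, 3.14, 3.14].

### API

Orientations are given as [roll, pitch, yaw] about the fixed x, y, z axes, in that order (R = Rz(yaw) Ry(pitch) Rx(roll)).
In Python, from station import * gives the robot as it stands.
- The arm moves only by the tool apply_moves, never from a script. Its argument "steps" is a list of rows, each an object with "translation": the shift along the world's x, y, z scaled (see below), a list of three; "rotation": the turn, a rotation vector about the world's x, y, z scaled (see below), a list of three. A call has exactly 10 rows; each row is the pose to reach, as a shift and turn from the pose commanded when the call began; what a row does not reach only later rows make up. The controller multiplies each number of a shift by 250 mm and each number of a turn by 30 degrees. A row lasts 1/12 s, in which the tool goes at most 41.7 mm and 7.16 degrees, less where a joint would pass 70% of its speed; a pose out of reach is approached as far as the arm can. A call with a number of a shift or a turn outside -1 to 1 is refused whole. A call with a gripper value outside its range is refused whole. "jaw" is the closure, from -1 (fully open) to 1 (shut), so that 0 is half open, set as the call begins (left out, the last holds). The fingers move at their own pace and stop on an object; "newtons" is the grip in N (left out, the last holds). Time passes only in rows, so rows that repeat a pose let the fingers close, or fill a call up. It gives the time, the measured TCP pose, the force, the opening and the grip force at its end, in the units of the state.
- get_state(): the state, without advancing time (a new reading comes with each control period).
- grab_frame(name): name is "scene" or "top"; returns the picture (420x560x3 uint8, blue, green, red); there is no depth.
- camera_model(name): a dict with "fx", "fy", "cx", "cy" (pixels), "k1" (the pictures are not rectified: a ray, as slopes to the right and down, at radius r is drawn at 1 + k1 r^2 times it, then the intrinsics apply), "xyz" and "rotation" of the camera in the world. Camera axes: x right, y down, z forward; pixel columns grow to the right and rows downward; lengths in m; the calibration is good to about 2 mm. A picture is of the moment at which its call begins. camera_model takes no time and is no camera call.
- job_done(): hands the job in; it is judged then, once.
The state is a dict: "t": time; "q": joint angles; "qd": joint speeds; "joint_efforts": joint torques, N m; "eef_pos": TCP position; "ee_rot": TCP orientation; "force": force on the tool from outside, world axes, zero at the start; "moment": the same for the moment, N m; "width": finger opening in m; "gripper_force": force on a finger pad.
Only numpy, scipy, OpenCV 4.12 (cv2) and the standard library are available. Lean on these libraries where they do the work, as an engineer would, in place of code of your own. Each camera call takes 0.05 s, during which the arm holds its last target. There are 200 camera calls.

## Working session

There is one attempt and no reset: what is moved stays moved. The work goes in short steps, Python scripts to look and compute and a tool call to move; the robot and the scene stay as the last step left them, time stands still between calls to the robot, and variables do not carry over. Pictures are saved under pics/ and viewed, at most 10 in all, crops included, and the job is handed in when it is done.

Besides the shell and the picture viewer there is one more tool, called after ">>>" as name(argument=value, ...), one argument or row to a line, values as JSON. apply_moves: Moves the arm, as the interface text tells. Shifts and turns lie within -1 to 1; 1 stands for 250 mm of shift or 30 degrees of turn. Its arguments: {"type":"object","properties":{"steps":{"type":"array"},"jaw":{"type":"number"},"newtons":{"type":"number"}},"required":["steps"]}

```bash
mkdir -p pics; python3 - <<'E'
from station import *
import cv2
for n in("scene","top"):
    cv2.imwrite(f"pics/{n}0.png",cv2.resize(grab_frame(n),(800,600),interpolation=cv2.INTER_CUBIC)); print(camera_model(n))
print(get_state())
E
ls
```

```text
{'fx': 388.49671993195534, 'fy': 388.49671993195534, 'cx': 282.75271103989627, 'cy': 210.65769953510167, 'k1': -0.04489945465804119, 'xyz': array([0.19222109, 0.76551932, 0.5292505 ]), 'rotation': array([-2.04095819, -0.02442286, -2.6763693 ])}
{'fx': 381.57911753253063, 'fy': 381.57911753253063, 'cx': 284.8695031531694, 'cy': 210.225639400077, 'k1': -0.02070565648409359, 'xyz': array([ 0.42704595, -0.02843908,  0.98225729]), 'rotation': array([-2.9705695 ,  0.0223769 , -1.55826524])}
{'t': 0.1, 'q': array([-9.99887971e-01,  3.59318664e-01,  1.11743348e-02, -3.25669533e-04,
       -1.22410031e+00, -2.88106232e-01]), 'qd': array([ 0.00089828, -0.00169767,  0.00274644,  0.00126037,  0.00155928,
        0.00061362]), 'joint_efforts': array([-1.09049433e-03, -5.84160948e+01,  2.93750453e+01,  7.01544866e+00,
        1.02289821e-02, -1.69371827e-05]), 'eef_pos': array([ 0.18822348, -0.64777873,  0.22572147]), 'ee_rot': array([ 3.14011704e+00, -1.18008961e-04, -2.85890133e+00]), 'force': array([-0.24027149,  0.31132057,  0.26162663]), 'moment': array([-0.00894004, -0.024239  , -0.01281084]), 'gripper_force': 0.0, 'width': 0.08754820298842586}
pics
```

View pics/top0.png

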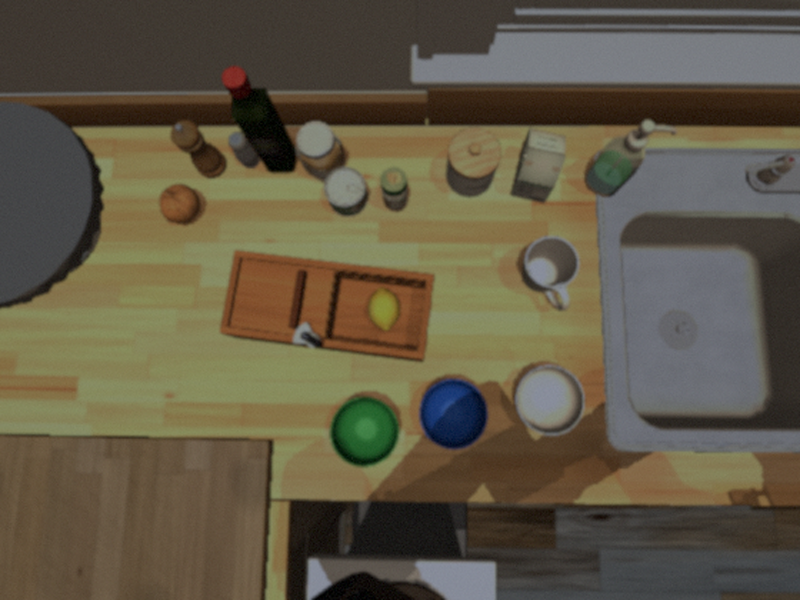

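View pics/scene0.png

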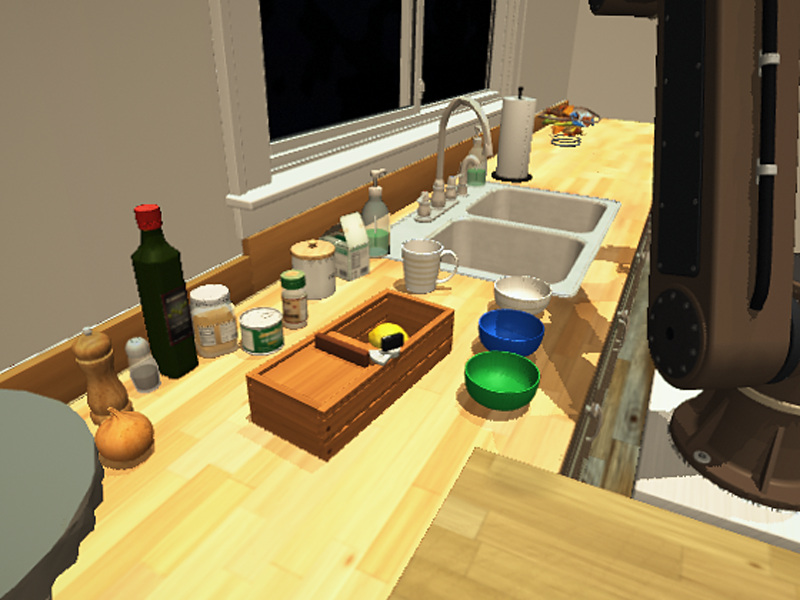

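The top view shows the keeper with rim corners near (236,253), (434,273), (424,359) and (222,335). The catch is near (308,336), the pull bar near (299,298), the white bowl near (549,399) and the mug near (550,265). The scene view agrees with this.

```bash
cat > h.py <<'E'
from station import *
import numpy as np, cv2
from scipy.spatial.transform import Rotation as R
from scipy.optimize import least_squares
def cam(n):
    c=camera_model(n); return c,R.from_euler('xyz',c['rotation']).as_matrix()
def pix2w(n,u,v,z):
    c,M=cam(n); d=np.array([(u-c['cx'])/c['fx'],(v-c['cy'])/c['fy']]); s=d.copy()
    for _ in range(10): s=d/(1+c['k1']*(s@s))
    r=M@np.array([*s,1]); return c['xyz']+r*(z-c['xyz'][2])/r[2]
def w2pix(n,p):
    c,M=cam(n); q=M.T@(np.asarray(p)-c['xyz']); s=q[:2]/q[2]; s=s*(1+c['k1']*(s@s)); return np.array([c['cx']+c['fx']*s[0],c['cy']+c['fy']*s[1]])
def crop(n,x0,y0,w,h,k,name,g=1):
    f=grab_frame(n)[y0:y0+h,x0:x0+w]; f=np.clip(f*float(g),0,255).astype('uint8')
    cv2.imwrite(name,cv2.resize(f,None,fx=k,fy=k,interpolation=cv2.INTER_CUBIC))
E
python3 - <<'E'
from h import *
crop("top",150,170,160,90,5,"pics/k1.png",2)
s=800/560
for p in [(236,253),(434,273),(424,359),(222,335)]: print(pix2w("top",p[0]/s,p[1]/s,.086))
print("bowl",pix2w("top",549/s,399/s,.056)) 
f=grab_frame("top")[235:315,345:425].astype(int); m=((f.min(2)>75)&(f.max(2)-f.min(2)<45)).astype('uint8')
n,l,st,ce=cv2.connectedComponentsWithStats(m)
for i in range(1,n):
    if st[i,4]>100: print(st[i],ce[i]+[345,235])
E
```

```text
[0.66121706 0.28707724 0.086     ]
[ 0.62863469 -0.0513483   0.086     ]
[ 0.48434204 -0.03558285  0.086     ]
[0.52026064 0.30132265 0.086     ]
bowl [ 0.42198987 -0.24453852  0.056     ]
[ 76   0   4  59 120] [423.30833333 257.39166667]
[  15   19   50   51 1708] [383.23946136 278.61416862]
```

View pics/k1.png

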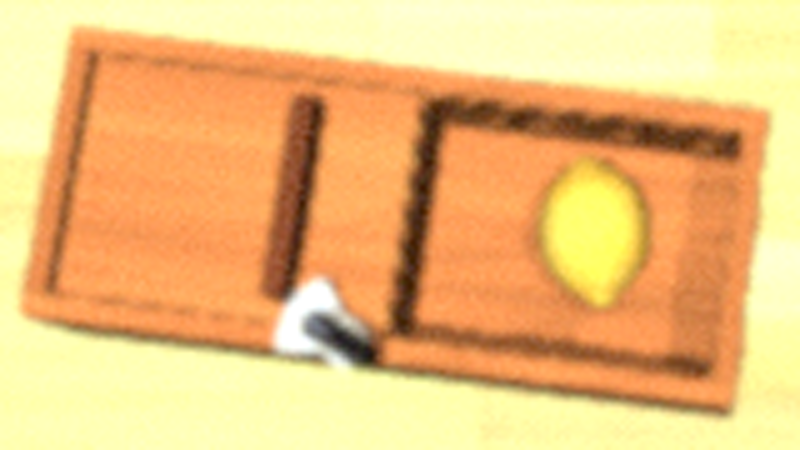

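Enlarged, the rim corners are about (75,28), (770,108), (735,400) and (25,308). The knob runs from (308,318) to (370,355), the bar's top from (308,97) to (278,295), and the lemon is at (595,232).

```bash
cat >> h.py <<'E'
def c2n(x,y): return 150+(x+.5)/5-.5,170+(y+.5)/5-.5
E
python3 - <<'E'
from h import *
P=np.array([(75,28),(770,108),(735,400),(25,308)])
W=np.array([pix2w("top",*c2n(*p),.086)[:2] for p in P])
K=np.array([(72,172),(72,-172),(-72,-172),(-72,172)])/1000
def f(x):
    c,s=np.cos(x[2]),np.sin(x[2]); return K@np.array([[c,s],[-s,c]])+x[:2]
r=least_squares(lambda x:(f(x)-W).ravel(),[.57,.12,0.1]); x=r.x
print(x,1000*r.fun.reshape(-1,2))
# check with scene view corners
s=800/560
for k,p in zip(K,[None,(453,313),None,(322,398)]):
    w=f(x)[list(map(tuple,K)).index(tuple(k))]; print(w2pix("scene",[*w,.086])*s)
c,sn=np.cos(x[2]),np.sin(x[2]); M=np.array([[c,-sn],[sn,c]])
k2w=lambda a,b:M@np.array([a,b])/1000+x[:2]
print("catch",k2w(-66,11),"bar",k2w(0,48),"barend",k2w(0,-108),"garlic",k2w(0,82))
a=pix2w("top",*c2n(308,318),.119);b=pix2w("top",*c2n(370,355),.119)
print("knob meas",a,b,(a+b)/2,np.arctan2(*(a-b)[1::-1]))
for p in [(308,97),(278,295)]: print("bar",M.T@(pix2w("top",*c2n(*p),.102)[:2]-x[:2]))
print("bowl",pix2w("top",383.5,278.8,.056))
E
```

```text
[ 0.57770608  0.12668505 -0.11310046] [[ 2.66147517  0.57449578]
 [ 1.44915146 -1.47274037]
 [-1.54996911 -1.0045159 ]
 [-2.56065752  1.90276049]]
[243.57274176 373.45506738]
[385.01650961 287.12560328]
[453.45279845 308.30208264]
[322.86251958 411.03429197]
catch [0.51336921 0.14506349] bar [0.58312333 0.17437837] barend [0.56551725 0.01937506] garlic [0.58696055 0.20816115]
knob meas [0.52120389 0.16042304 0.119     ] [0.5045975  0.13128435 0.119     ] [0.5129007  0.14585369 0.119     ] 1.0527967621599137
bar [0.04572958 0.04772922]
bar [-0.04960192  0.04674422]
bowl [ 0.42314297 -0.24267385  0.056     ]
```

```bash
python3 -c "
import station;print([n for n in dir(station) if n[0]!='_']);print(getattr(station,'hold_point_z',None))"
```

```text
['Unreachable', 'camera_model', 'get_state', 'grab_frame', 'hold_point_z', 'job_done']
0.0188
```

>>> apply_moves(
  steps=[
    {"translation": [0.1, 0.1, 0], "rotation": [0, 0, 0.1]},
    {"translation": [0.2, 0.2, 0], "rotation": [0, 0, 0.2]},
    {"translation": [0.35, 0.35, 0], "rotation": [0, 0, 0.35]},
    {"translation": [0.46, 0.46, 0], "rotation": [0, 0, 0.46]},
    {"translation": [0.57, 0.57, 0], "rotation": [0, 0, 0.57]},
    {"translation": [0.68, 0.68, 0], "rotation": [0, 0, 0.68]},
    {"translation": [0.79, 0.79, 0], "rotation": [0, 0, 0.79]},
    {"translation": [0.9, 0.9, 0], "rotation": [0, 0, 0.9]},
    {"translation": [1, 1, 0], "rotation": [0, 0, 1]},
    {"translation": [1, 1, 0], "rotation": [0, 0, 1]},
  ],
)

```text
t: 1.03
eef_pos: [0.4421, -0.3945, 0.2266]
ee_rot: [-3.141, 0.001, -2.328]
force: [-0.8, -0.9, -0.3]
width: 0.0879
gripper_force: 0.0
```

>>> apply_moves(
  steps=[
    {"translation": [0.03, 0.11, 0], "rotation": [0, 0, 0.05]},
    {"translation": [0.05, 0.22, 0], "rotation": [0, 0, 0.1]},
    {"translation": [0.08, 0.35, 0], "rotation": [0, 0, 0.15]},
    {"translation": [0.1, 0.46, 0], "rotation": [0, 0, 0.2]},
    {"translation": [0.12, 0.57, 0], "rotation": [0, 0, 0.25]},
    {"translation": [0.14, 0.68, 0], "rotation": [0, 0, 0.3]},
    {"translation": [0.15, 0.79, 0], "rotation": [0, 0, 0.35]},
    {"translation": [0.16, 0.9, 0], "rotation": [0, 0, 0.4]},
    {"translation": [0.17, 1, 0], "rotation": [0, 0, 0.45]},
    {"translation": [0.17, 1, 0], "rotation": [0, 0, 0.45]},
  ],
  jaw=0,
)

```text
t: 1.87
eef_pos: [0.4811, -0.1452, 0.2268]
ee_rot: [-3.141, 0.001, -2.096]
force: [-0.5, -0.8, 0.6]
width: 0.0441
gripper_force: 0.0
```

>>> apply_moves(
  steps=[
    {"translation": [0.01, 0.11, 0], "rotation": [0, 0, 0]},
    {"translation": [0.02, 0.24, 0], "rotation": [0, 0, 0]},
    {"translation": [0.04, 0.38, 0], "rotation": [0, 0, 0]},
    {"translation": [0.06, 0.52, 0], "rotation": [0, 0, 0]},
    {"translation": [0.08, 0.66, 0], "rotation": [0, 0, 0]},
    {"translation": [0.09, 0.8, 0], "rotation": [0, 0, 0]},
    {"translation": [0.1, 0.92, 0], "rotation": [0, 0, 0]},
    {"translation": [0.11, 1, 0], "rotation": [0, 0, 0]},
    {"translation": [0.11, 1, 0], "rotation": [0, 0, 0]},
    {"translation": [0.11, 1, 0], "rotation": [0, 0, 0]},
  ],
)

```text
t: 2.7
eef_pos: [0.5083, 0.1026, 0.2262]
ee_rot: [3.141, -0.001, -2.098]
force: [0.4, 0.5, -0.3]
width: 0.044
gripper_force: 0.0
```

>>> apply_moves(
  steps=[
    {"translation": [0.01, 0.08, 0], "rotation": [0, 0, 0]},
    {"translation": [0.02, 0.17, 0], "rotation": [0, 0, 0]},
    {"translation": [0.02, 0.17, -0.08], "rotation": [0, 0, 0]},
    {"translation": [0.02, 0.17, -0.16], "rotation": [0, 0, 0]},
    {"translation": [0.02, 0.17, -0.24], "rotation": [0, 0, 0]},
    {"translation": [0.02, 0.17, -0.32], "rotation": [0, 0, 0]},
    {"translation": [0.02, 0.17, -0.4], "rotation": [0, 0, 0]},
    {"translation": [0.02, 0.17, -0.46], "rotation": [0, 0, 0]},
    {"translation": [0.02, 0.17, -0.49], "rotation": [0, 0, 0]},
    {"translation": [0.02, 0.17, -0.49], "rotation": [0, 0, 0]},
  ],
)

```text
t: 3.53
eef_pos: [0.5124, 0.1428, 0.1025]
ee_rot: [3.14, -0.003, -2.101]
force: [-0.4, -0.2, 0.1]
width: 0.0437
gripper_force: 0.0
```

>>> apply_moves(
  steps=[
    {"translation": [0, 0, 0], "rotation": [0, 0, 0]},
    {"translation": [0, 0, 0], "rotation": [0, 0, 0]},
    {"translation": [0, 0, 0], "rotation": [0, 0, 0]},
    {"translation": [0, 0, 0], "rotation": [0, 0, 0]},
    {"translation": [0, 0, 0], "rotation": [0, 0, 0]},
    {"translation": [0, 0, 0], "rotation": [0, 0, 0]},
    {"translation": [0, 0, 0], "rotation": [0, 0, 0]},
    {"translation": [0, 0, 0], "rotation": [0, 0, 0]},
    {"translation": [0, 0, 0], "rotation": [0, 0, 0]},
    {"translation": [0, 0, 0], "rotation": [0, 0, 0]},
  ],
  jaw=1,
  newtons=20,
)

```text
t: 4.37
eef_pos: [0.512, 0.1453, 0.1047]
ee_rot: [3.14, 0.001, -2.1]
force: [-10.2, 6.9, 8.4]
width: 0.0117
gripper_force: 20.0
```

>>> apply_moves(
  steps=[
    {"translation": [-0.008, 0.006, 0], "rotation": [0, 0, 0.1]},
    {"translation": [-0.008, 0.006, 0], "rotation": [0, 0, 0.2]},
    {"translation": [-0.008, 0.006, 0], "rotation": [0, 0, 0.3]},
    {"translation": [-0.008, 0.006, 0], "rotation": [0, 0, 0.4]},
    {"translation": [-0.008, 0.006, 0], "rotation": [0, 0, 0.5]},
    {"translation": [-0.008, 0.006, 0], "rotation": [0, 0, 0.6]},
    {"translation": [-0.008, 0.006, 0], "rotation": [0, 0, 0.7]},
    {"translation": [-0.008, 0.006, 0], "rotation": [0, 0, 0.8]},
    {"translation": [-0.008, 0.006, 0], "rotation": [0, 0, 0.9]},
    {"translation": [-0.008, 0.006, 0], "rotation": [0, 0, 1]},
  ],
)

```text
t: 5.2
eef_pos: [0.5122, 0.1455, 0.1048]
ee_rot: [-3.14, -0.0, -1.573]
force: [3.3, -4.3, 0.7]
width: 0.012
gripper_force: 20.0
```

>>> apply_moves(
  steps=[
    {"translation": [0, 0, 0], "rotation": [0, 0, 0.1]},
    {"translation": [0, 0, 0], "rotation": [0, 0, 0.2]},
    {"translation": [0, 0, 0], "rotation": [0, 0, 0.3]},
    {"translation": [0, 0, 0], "rotation": [0, 0, 0.4]},
    {"translation": [0, 0, 0], "rotation": [0, 0, 0.5]},
    {"translation": [0, 0, 0], "rotation": [0, 0, 0.6]},
    {"translation": [0, 0, 0], "rotation": [0, 0, 0.7]},
    {"translation": [0, 0, 0], "rotation": [0, 0, 0.8]},
    {"translation": [0, 0, 0], "rotation": [0, 0, 0.9]},
    {"translation": [0, 0, 0], "rotation": [0, 0, 1]},
  ],
)

```text
t: 6.03
eef_pos: [0.5125, 0.1456, 0.1048]
ee_rot: [-3.14, -0.001, -1.049]
force: [5.0, -3.6, -1.3]
width: 0.0118
gripper_force: 20.0
```

>>> apply_moves(
  steps=[
    {"translation": [0, 0, 0], "rotation": [0, 0, 0.05]},
    {"translation": [0, 0, 0], "rotation": [0, 0, 0.1]},
    {"translation": [0, 0, 0], "rotation": [0, 0, 0.14]},
    {"translation": [0, 0, 0], "rotation": [0, 0, 0.14]},
    {"translation": [0, 0, 0], "rotation": [0, 0, 0.14]},
    {"translation": [0, 0, 0], "rotation": [0, 0, 0.14]},
    {"translation": [0, 0, 0], "rotation": [0, 0, 0.14]},
    {"translation": [0, 0, 0], "rotation": [0, 0, 0.14]},
    {"translation": [0, 0, 0], "rotation": [0, 0, 0.14]},
    {"translation": [0, 0, 0], "rotation": [0, 0, 0.14]},
  ],
)

```text
t: 6.87
eef_pos: [0.5124, 0.1458, 0.1048]
ee_rot: [-3.14, -0.001, -0.98]
force: [4.4, -3.2, -0.1]
width: 0.0123
gripper_force: 20.6
```

```bash
python3 -c "
from h import *
s=get_state();print(s['moment'],s['ee_rot'],s['force'])"
```

```text
[-1.18467143 -1.50758579 -0.47412789] [-3.13970949e+00 -9.06341655e-04 -9.79657767e-01] [ 4.39555827 -3.22336794 -0.0848126 ]
```

>>> apply_moves(
  steps=[
    {"translation": [0, 0, 0], "rotation": [0, 0, -0.14]},
    {"translation": [0, 0, 0], "rotation": [0, 0, -0.14]},
    {"translation": [0, 0, 0], "rotation": [0, 0, -0.14]},
    {"translation": [0, 0, 0], "rotation": [0, 0, -0.14]},
    {"translation": [0, 0, 0], "rotation": [0, 0, -0.14]},
    {"translation": [0, 0, 0.05], "rotation": [0, 0, -0.14]},
    {"translation": [0, 0, 0.1], "rotation": [0, 0, -0.14]},
    {"translation": [0, 0, 0.15], "rotation": [0, 0, -0.14]},
    {"translation": [0, 0, 0.2], "rotation": [0, 0, -0.14]},
    {"translation": [0, 0, 0.2], "rotation": [0, 0, -0.14]},
  ],
  jaw=0.3,
)

```text
t: 7.7
eef_pos: [0.5126, 0.1465, 0.1565]
ee_rot: [-3.138, -0.0, -1.051]
force: [-0.3, 0.1, 0.8]
width: 0.0305
gripper_force: 0.0
```

>>> apply_moves(
  steps=[
    {"translation": [0.05, 0.04, 0], "rotation": [0, 0, -0.15]},
    {"translation": [0.1, 0.08, 0], "rotation": [0, 0, -0.3]},
    {"translation": [0.15, 0.12, 0], "rotation": [0, 0, -0.5]},
    {"translation": [0.2, 0.16, 0], "rotation": [0, 0, -0.7]},
    {"translation": [0.25, 0.19, 0], "rotation": [0, 0, -0.85]},
    {"translation": [0.29, 0.207, 0], "rotation": [0, 0, -1]},
    {"translation": [0.293, 0.207, 0], "rotation": [0, 0, -1]},
    {"translation": [0.293, 0.207, 0], "rotation": [0, 0, -1]},
    {"translation": [0.293, 0.207, 0], "rotation": [0, 0, -1]},
    {"translation": [0.293, 0.207, 0], "rotation": [0, 0, -1]},
  ],
  jaw=1,
)

```text
t: 8.53
eef_pos: [0.5839, 0.1972, 0.1539]
ee_rot: [3.141, -0.0, -1.574]
force: [0.2, -0.3, -0.0]
width: 0.0001
gripper_force: 0.0
```

```bash
python3 -c "
from h import *
crop('top',150,150,160,110,5,'pics/k2.png',2)"
```

```text
(no output)
```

View pics/k2.png

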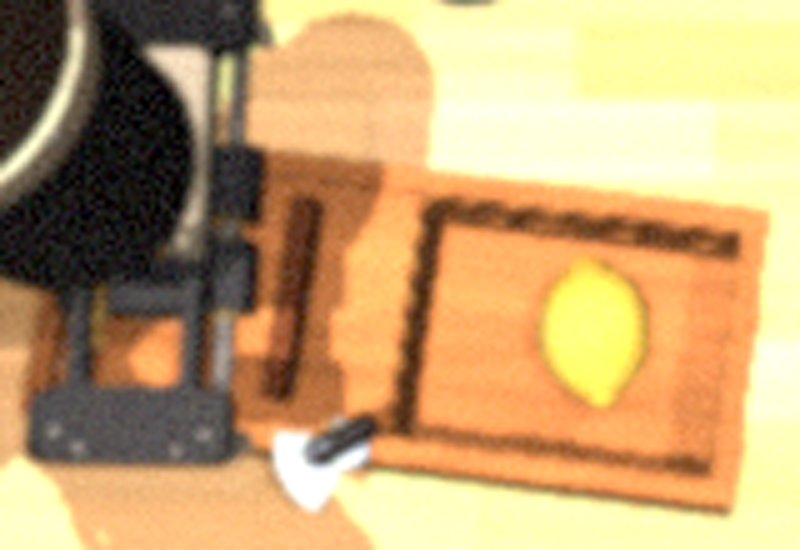

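The picture shows the tongue swung clear, with the knob now from (308,460) to (372,425), and the lid is unmoved.

>>> apply_moves(
  steps=[
    {"translation": [0, 0, 0], "rotation": [0, 0, -0.1]},
    {"translation": [0.008, 0.004, -0.03], "rotation": [0, 0, -0.21]},
    {"translation": [0.008, 0.004, -0.08], "rotation": [0, 0, -0.21]},
    {"translation": [0.008, 0.004, -0.13], "rotation": [0, 0, -0.21]},
    {"translation": [0.008, 0.004, -0.18], "rotation": [0, 0, -0.21]},
    {"translation": [0.008, 0.004, -0.22], "rotation": [0, 0, -0.21]},
    {"translation": [0.008, 0.004, -0.25], "rotation": [0, 0, -0.21]},
    {"translation": [0.008, 0.004, -0.27], "rotation": [0, 0, -0.21]},
    {"translation": [0.008, 0.004, -0.27], "rotation": [0, 0, -0.21]},
    {"translation": [0.008, 0.004, -0.27], "rotation": [0, 0, -0.21]},
  ],
)

```text
t: 9.42
eef_pos: [0.5867, 0.1986, 0.0867]
ee_rot: [-3.141, -0.0, -1.686]
force: [-0.2, 0.5, -0.0]
width: 0.0009
gripper_force: 0.0
```

>>> apply_moves(
  steps=[
    {"translation": [-0.004, -0.035, 0], "rotation": [0, 0, 0]},
    {"translation": [-0.009, -0.08, 0], "rotation": [0, 0, 0]},
    {"translation": [-0.016, -0.14, 0], "rotation": [0, 0, 0]},
    {"translation": [-0.024, -0.21, 0], "rotation": [0, 0, 0]},
    {"translation": [-0.032, -0.28, 0], "rotation": [0, 0, 0]},
    {"translation": [-0.04, -0.35, 0], "rotation": [0, 0, 0]},
    {"translation": [-0.048, -0.42, 0], "rotation": [0, 0, 0]},
    {"translation": [-0.055, -0.48, 0], "rotation": [0, 0, 0]},
    {"translation": [-0.06, -0.53, 0], "rotation": [0, 0, 0]},
    {"translation": [-0.063, -0.556, 0], "rotation": [0, 0, 0]},
  ],
)

```text
t: 10.25
eef_pos: [0.5703, 0.0573, 0.0867]
ee_rot: [3.141, -0.0, -1.688]
force: [0.1, 1.4, 0.7]
width: 0.0004
gripper_force: 0.5
```

>>> apply_moves(
  steps=[
    {"translation": [-0.002, -0.02, 0], "rotation": [0, 0, 0]},
    {"translation": [-0.004, -0.035, 0], "rotation": [0, 0, 0]},
    {"translation": [-0.006, -0.05, 0], "rotation": [0, 0, 0]},
    {"translation": [-0.007, -0.062, 0], "rotation": [0, 0, 0]},
    {"translation": [-0.008, -0.074, 0], "rotation": [0, 0, 0]},
    {"translation": [-0.01, -0.085, 0], "rotation": [0, 0, 0]},
    {"translation": [-0.01, -0.09, 0], "rotation": [0, 0, 0]},
    {"translation": [-0.011, -0.095, 0], "rotation": [0, 0, 0]},
    {"translation": [-0.011, -0.098, 0], "rotation": [0, 0, 0]},
    {"translation": [-0.011, -0.098, 0], "rotation": [0, 0, 0]},
  ],
)

```text
t: 11.08
eef_pos: [0.5682, 0.036, 0.0865]
ee_rot: [-3.141, 0.001, -1.686]
force: [-1.2, 5.6, 0.5]
width: 0.0003
gripper_force: 2.8
```

>>> apply_moves(
  steps=[
    {"translation": [-0.001, -0.005, 0], "rotation": [0, 0, 0]},
    {"translation": [-0.001, -0.01, 0], "rotation": [0, 0, 0]},
    {"translation": [-0.002, -0.015, 0], "rotation": [0, 0, 0]},
    {"translation": [-0.002, -0.015, 0], "rotation": [0, 0, 0]},
    {"translation": [-0.002, -0.015, 0], "rotation": [0, 0, 0]},
    {"translation": [-0.002, -0.015, 0], "rotation": [0, 0, 0]},
    {"translation": [-0.002, -0.015, 0], "rotation": [0, 0, 0]},
    {"translation": [-0.002, -0.015, 0], "rotation": [0, 0, 0]},
    {"translation": [-0.002, -0.015, 0], "rotation": [0, 0, 0]},
    {"translation": [-0.002, -0.015, 0], "rotation": [0, 0, 0]},
  ],
)

```text
t: 11.92
eef_pos: [0.5682, 0.0356, 0.0871]
ee_rot: [-3.14, 0.006, -1.685]
force: [-5.8, 20.9, 5.9]
width: 0.0004
gripper_force: 10.7
```

>>> apply_moves(
  steps=[
    {"translation": [0.004, 0.04, 0], "rotation": [0, 0, 0]},
    {"translation": [0.01, 0.09, 0], "rotation": [0, 0, 0]},
    {"translation": [0.01, 0.09, 0.06], "rotation": [0, 0, 0]},
    {"translation": [0.01, 0.09, 0.15], "rotation": [0, 0, 0]},
    {"translation": [0.01, 0.09, 0.27], "rotation": [0, 0, 0]},
    {"translation": [0.01, 0.09, 0.4], "rotation": [0, 0, 0]},
    {"translation": [-0.05, 0, 0.5], "rotation": [0, 0, 0]},
    {"translation": [-0.12, -0.12, 0.6], "rotation": [0, 0, 0]},
    {"translation": [-0.2, -0.26, 0.65], "rotation": [0, 0, 0]},
    {"translation": [-0.3, -0.4, 0.65], "rotation": [0, 0, 0]},
  ],
  jaw=-1,
)

```text
t: 12.75
eef_pos: [0.4953, -0.0671, 0.252]
ee_rot: [-3.137, 0.0, -1.684]
force: [1.7, -0.8, 0.2]
width: 0.0612
gripper_force: 0.0
```

```bash
python3 -c "
from h import *
crop('top',150,170,160,90,5,'pics/k3.png',2)"
```

```text
(no output)
```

View pics/k3.png

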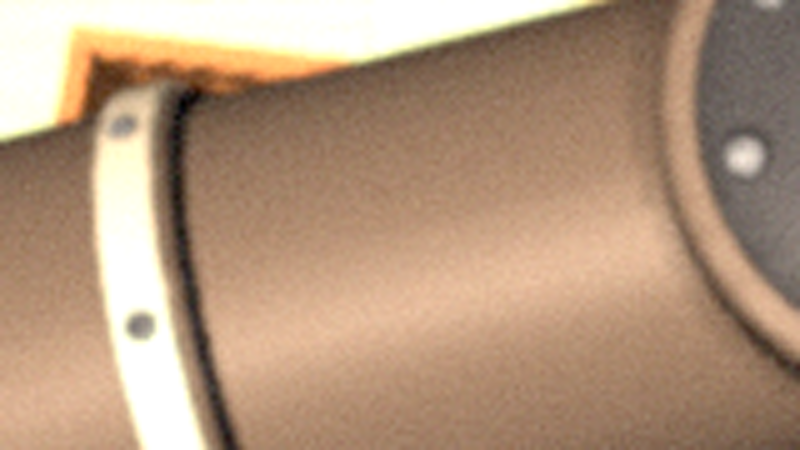

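The arm hides the bay, so I am moving it aside.

>>> apply_moves(
  steps=[
    {"translation": [0, -0.1, 0], "rotation": [0, 0, 0.1]},
    {"translation": [-0.05, -0.2, 0], "rotation": [0, 0, 0.2]},
    {"translation": [-0.1, -0.3, 0], "rotation": [0, 0, 0.3]},
    {"translation": [-0.15, -0.4, 0], "rotation": [0, 0, 0.4]},
    {"translation": [-0.2, -0.5, 0], "rotation": [0, 0, 0.5]},
    {"translation": [-0.22, -0.6, 0], "rotation": [0, 0, 0.6]},
    {"translation": [-0.25, -0.7, 0], "rotation": [0, 0, 0.7]},
    {"translation": [-0.28, -0.8, 0], "rotation": [0, 0, 0.8]},
    {"translation": [-0.3, -0.9, 0], "rotation": [0, 0, 0.9]},
    {"translation": [-0.3, -1, 0], "rotation": [0, 0, 1]},
  ],
)

```text
t: 13.63
eef_pos: [0.4181, -0.3174, 0.249]
ee_rot: [3.141, 0.0, -1.16]
force: [-0.1, 0.6, -0.4]
width: 0.0875
gripper_force: 0.0
```

```bash
python3 -c "
from h import *
crop('top',150,170,160,90,5,'pics/k4.png',2)"
```

```text
(no output)
```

View pics/k4.png

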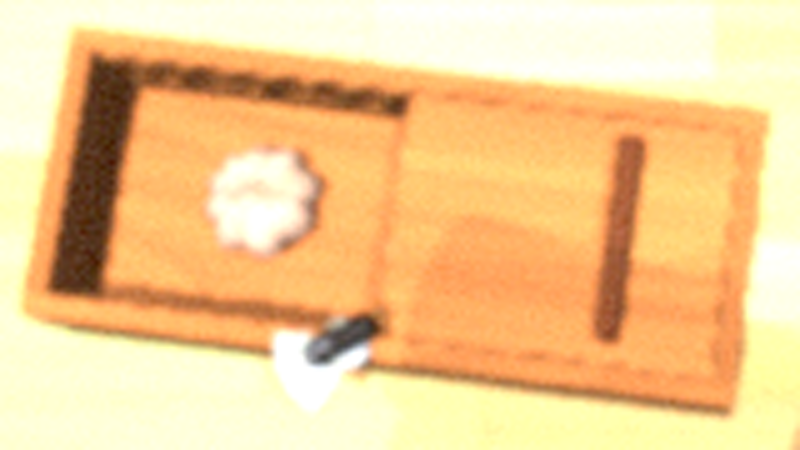

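The lid is fully open, with its bar from (630,138) to (606,340). The garlic is centred at (264,201) and spans 207–323 across and 147–257 down.

```bash
python3 -c "
from h import *
x=np.array([0.57770608,0.12668505]);a=-0.1131;M=np.array([[np.cos(a),-np.sin(a)],[np.sin(a),np.cos(a)]])
for p,z in[((264,201),.037),((207,200),.037),((323,200),.037),((630,138),.102),((606,340),.102)]:
  w=pix2w('top',*c2n(*p),z);print(w,M.T@(w[:2]-x))
s=800/560
print('jar',pix2w('top',394/s,178/s,.106),'tin',pix2w('top',346/s,182/s,.058),'mug',pix2w('top',551/s,262/s,.1))
"
```

```text
[0.58934861 0.20345911 0.037     ] [0.0029035  0.07759751]
[0.58961154 0.23256532 0.037     ] [-0.00012014  0.10654744]
[0.59012078 0.17344996 0.037     ] [0.00705754 0.04786724]
[0.60981753 0.01540812 0.102     ] [ 0.0444649  -0.10694192]
[0.51426242 0.02494037 0.102     ] [-0.05155552 -0.10825483]
jar [0.78902068 0.01774684 0.106     ] tin [0.80102773 0.10639624 0.058     ] mug [ 0.64564748 -0.2445088   0.1       ]
```

>>> apply_moves(
  steps=[
    {"translation": [0.03, 0.1, 0], "rotation": [0, 0, 0.1]},
    {"translation": [0.06, 0.2, 0], "rotation": [0, 0, 0.2]},
    {"translation": [0.1, 0.3, 0], "rotation": [0, 0, 0.3]},
    {"translation": [0.13, 0.4, 0], "rotation": [0, 0, 0.4]},
    {"translation": [0.16, 0.5, 0], "rotation": [0, 0, 0.5]},
    {"translation": [0.2, 0.6, 0], "rotation": [0, 0, 0.6]},
    {"translation": [0.24, 0.7, 0], "rotation": [0, 0, 0.7]},
    {"translation": [0.27, 0.8, 0], "rotation": [0, 0, 0.8]},
    {"translation": [0.3, 0.9, 0], "rotation": [0, 0, 0.9]},
    {"translation": [0.32, 1, 0], "rotation": [0, 0, 1]},
  ],
)

```text
t: 14.52
eef_pos: [0.4995, -0.0649, 0.2487]
ee_rot: [3.141, 0.0, -0.636]
force: [0.5, 0.2, 0.3]
width: 0.0875
gripper_force: 0.0
```

>>> apply_moves(
  steps=[
    {"translation": [0.03, 0.1, 0], "rotation": [0, 0, 0.1]},
    {"translation": [0.06, 0.2, 0], "rotation": [0, 0, 0.2]},
    {"translation": [0.1, 0.3, 0], "rotation": [0, 0, 0.3]},
    {"translation": [0.14, 0.4, 0], "rotation": [0, 0, 0.4]},
    {"translation": [0.18, 0.5, 0], "rotation": [0, 0, 0.5]},
    {"translation": [0.22, 0.6, 0], "rotation": [0, 0, 0.6]},
    {"translation": [0.26, 0.72, 0], "rotation": [0, 0, 0.72]},
    {"translation": [0.31, 0.86, 0], "rotation": [0, 0, 0.86]},
    {"translation": [0.36, 1, 0], "rotation": [0, 0, 1]},
    {"translation": [0.36, 1, 0], "rotation": [0, 0, 1]},
  ],
)

```text
t: 15.35
eef_pos: [0.5907, 0.1887, 0.2475]
ee_rot: [3.141, 0.001, -0.108]
force: [0.7, -0.4, -0.1]
width: 0.0877
gripper_force: 0.0
```

>>> apply_moves(
  steps=[
    {"translation": [-0.006, 0.06, -0.05], "rotation": [0, 0, -0.01]},
    {"translation": [-0.006, 0.06, -0.15], "rotation": [0, 0, -0.01]},
    {"translation": [-0.006, 0.06, -0.25], "rotation": [0, 0, -0.01]},
    {"translation": [-0.006, 0.06, -0.35], "rotation": [0, 0, -0.01]},
    {"translation": [-0.006, 0.06, -0.44], "rotation": [0, 0, -0.01]},
    {"translation": [-0.006, 0.06, -0.52], "rotation": [0, 0, -0.01]},
    {"translation": [-0.006, 0.06, -0.58], "rotation": [0, 0, -0.01]},
    {"translation": [-0.006, 0.06, -0.62], "rotation": [0, 0, -0.01]},
    {"translation": [-0.006, 0.06, -0.65], "rotation": [0, 0, -0.01]},
    {"translation": [-0.006, 0.06, -0.65], "rotation": [0, 0, -0.01]},
  ],
)

```text
t: 16.18
eef_pos: [0.587, 0.1983, 0.0849]
ee_rot: [3.14, 0.002, -0.121]
force: [0.0, -0.3, -0.3]
width: 0.0872
gripper_force: 0.0
```

>>> apply_moves(
  steps=[
    {"translation": [0, 0.01, -0.03], "rotation": [0, 0, 0]},
    {"translation": [0, 0.01, -0.06], "rotation": [0, 0, 0]},
    {"translation": [0, 0.01, -0.09], "rotation": [0, 0, 0]},
    {"translation": [0, 0.01, -0.12], "rotation": [0, 0, 0]},
    {"translation": [0, 0.01, -0.15], "rotation": [0, 0, 0]},
    {"translation": [0, 0.01, -0.18], "rotation": [0, 0, 0]},
    {"translation": [0, 0.01, -0.21], "rotation": [0, 0, 0]},
    {"translation": [0, 0.01, -0.235], "rotation": [0, 0, 0]},
    {"translation": [0, 0.01, -0.235], "rotation": [0, 0, 0]},
    {"translation": [0, 0.01, -0.235], "rotation": [0, 0, 0]},
  ],
)

```text
t: 17.02
eef_pos: [0.5876, 0.201, 0.0273]
ee_rot: [3.141, 0.001, -0.12]
force: [-0.2, -0.2, 0.8]
width: 0.0874
gripper_force: 0.0
```

>>> apply_moves(
  steps=[
    {"translation": [0, 0, 0], "rotation": [0, 0, 0]},
    {"translation": [0, 0, 0], "rotation": [0, 0, 0]},
    {"translation": [0, 0, 0], "rotation": [0, 0, 0]},
    {"translation": [0, 0, 0], "rotation": [0, 0, 0]},
    {"translation": [0, 0, 0], "rotation": [0, 0, 0]},
    {"translation": [0, 0, 0], "rotation": [0, 0, 0]},
    {"translation": [0, 0, 0], "rotation": [0, 0, 0]},
    {"translation": [0, 0, 0], "rotation": [0, 0, 0]},
    {"translation": [0, 0, 0], "rotation": [0, 0, 0]},
    {"translation": [0, 0, 0], "rotation": [0, 0, 0]},
  ],
  jaw=1,
  newtons=10,
)

```text
t: 17.85
eef_pos: [0.5879, 0.2013, 0.028]
ee_rot: [-3.141, -0.0, -0.12]
force: [-1.2, 1.0, 2.0]
width: 0.0538
gripper_force: 10.0
```

Gripped at 54 mm. Lifting gently.

>>> apply_moves(
  steps=[
    {"translation": [0, 0, 0.02], "rotation": [0, 0, 0]},
    {"translation": [0, 0, 0.06], "rotation": [0, 0, 0]},
    {"translation": [0, 0, 0.12], "rotation": [0, 0, 0]},
    {"translation": [0, 0, 0.2], "rotation": [0, 0, 0]},
    {"translation": [0, 0, 0.28], "rotation": [0, 0, 0]},
    {"translation": [0, 0, 0.38], "rotation": [0, 0, 0]},
    {"translation": [0, 0, 0.48], "rotation": [0, 0, 0]},
    {"translation": [0, 0, 0.58], "rotation": [0, 0, 0]},
    {"translation": [0, 0, 0.65], "rotation": [0, 0, 0]},
    {"translation": [0, 0, 0.7], "rotation": [0, 0, 0]},
  ],
)

```text
t: 18.68
eef_pos: [0.5883, 0.2013, 0.2062]
ee_rot: [-3.14, -0.003, -0.12]
force: [-0.5, 0.9, -0.3]
width: 0.0538
gripper_force: 10.0
```

>>> apply_moves(
  steps=[
    {"translation": [-0.02, -0.05, 0], "rotation": [0, 0, 0]},
    {"translation": [-0.05, -0.14, 0], "rotation": [0, 0, 0]},
    {"translation": [-0.09, -0.24, 0], "rotation": [0, 0, 0]},
    {"translation": [-0.13, -0.34, 0], "rotation": [0, 0, 0]},
    {"translation": [-0.17, -0.44, 0], "rotation": [0, 0, 0]},
    {"translation": [-0.21, -0.54, 0], "rotation": [0, 0, 0]},
    {"translation": [-0.24, -0.64, 0], "rotation": [0, 0, 0]},
    {"translation": [-0.28, -0.74, 0], "rotation": [0, 0, 0]},
    {"translation": [-0.31, -0.82, 0], "rotation": [0, 0, 0]},
    {"translation": [-0.33, -0.888, 0], "rotation": [0, 0, 0]},
  ],
)

```text
t: 19.52
eef_pos: [0.5033, -0.0228, 0.2027]
ee_rot: [3.142, 0.001, -0.121]
force: [-0.2, 0.3, 0.0]
width: 0.0536
gripper_force: 10.0
```

>>> apply_moves(
  steps=[
    {"translation": [-0.04, -0.09, 0], "rotation": [0, 0, 0]},
    {"translation": [-0.08, -0.19, 0], "rotation": [0, 0, 0]},
    {"translation": [-0.12, -0.3, 0], "rotation": [0, 0, 0]},
    {"translation": [-0.16, -0.41, 0], "rotation": [0, 0, 0]},
    {"translation": [-0.2, -0.52, 0], "rotation": [0, 0, 0]},
    {"translation": [-0.24, -0.63, 0], "rotation": [0, 0, 0]},
    {"translation": [-0.28, -0.73, 0], "rotation": [0, 0, 0]},
    {"translation": [-0.31, -0.82, 0], "rotation": [0, 0, 0]},
    {"translation": [-0.33, -0.87, 0], "rotation": [0, 0, 0]},
    {"translation": [-0.33, -0.888, 0], "rotation": [0, 0, 0]},
  ],
)

```text
t: 20.35
eef_pos: [0.4206, -0.2444, 0.2026]
ee_rot: [-3.141, 0.001, -0.123]
force: [0.6, -0.4, -0.6]
width: 0.0536
gripper_force: 10.0
```

>>> apply_moves(
  steps=[
    {"translation": [0.01, 0.006, -0.04], "rotation": [0, 0, 0]},
    {"translation": [0.01, 0.006, -0.12], "rotation": [0, 0, 0]},
    {"translation": [0.01, 0.006, -0.2], "rotation": [0, 0, 0]},
    {"translation": [0.01, 0.006, -0.29], "rotation": [0, 0, 0]},
    {"translation": [0.01, 0.006, -0.38], "rotation": [0, 0, 0]},
    {"translation": [0.01, 0.006, -0.46], "rotation": [0, 0, 0]},
    {"translation": [0.01, 0.006, -0.52], "rotation": [0, 0, 0]},
    {"translation": [0.01, 0.006, -0.56], "rotation": [0, 0, 0]},
    {"translation": [0.01, 0.006, -0.586], "rotation": [0, 0, 0]},
    {"translation": [0.01, 0.006, -0.586], "rotation": [0, 0, 0]},
  ],
)

```text
t: 21.18
eef_pos: [0.4242, -0.2404, 0.0545]
ee_rot: [-3.141, 0.003, -0.12]
force: [-0.1, 1.3, -0.2]
width: 0.0542
gripper_force: 10.0
```

```bash
python3 -c "
from h import *
crop('scene',310,170,100,75,8,'pics/b1.png')"
```

```text
(no output)
```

View pics/b1.png

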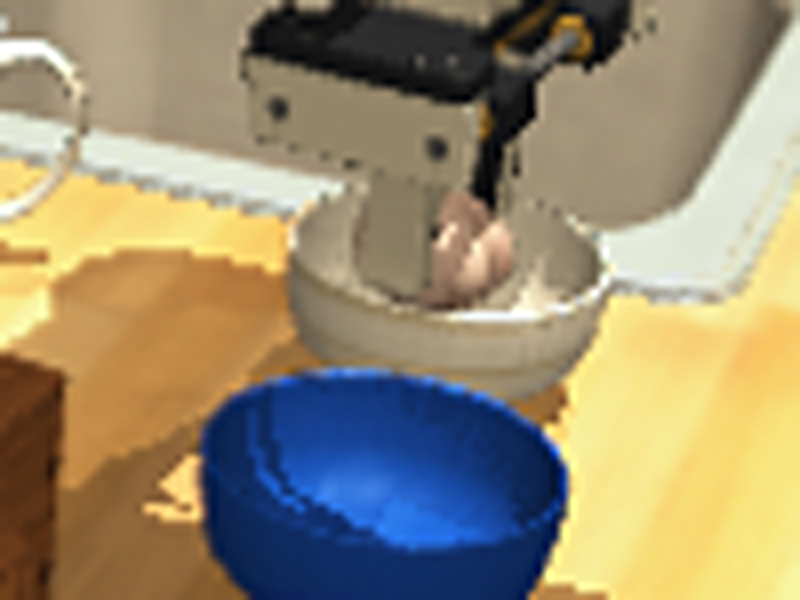

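The garlic (470,250) hangs inside the white bowl's rim (290–605), so I can release it.

>>> apply_moves(
  steps=[
    {"translation": [0, 0, 0], "rotation": [0, 0, 0]},
    {"translation": [0, 0, 0], "rotation": [0, 0, 0]},
    {"translation": [0, 0, 0], "rotation": [0, 0, 0]},
    {"translation": [0, 0, 0], "rotation": [0, 0, 0]},
    {"translation": [0, 0, 0], "rotation": [0, 0, 0]},
    {"translation": [0, 0, 0.03], "rotation": [0, 0, 0]},
    {"translation": [0, 0, 0.08], "rotation": [0, 0, 0]},
    {"translation": [0, 0, 0.16], "rotation": [0, 0, 0]},
    {"translation": [0, 0, 0.26], "rotation": [0, 0, 0]},
    {"translation": [0, 0, 0.36], "rotation": [0, 0, 0]},
  ],
  jaw=-0.45,
)

```text
t: 22.07
eef_pos: [0.4248, -0.2414, 0.1477]
ee_rot: [3.142, 0.001, -0.121]
force: [0.3, -0.2, 0.1]
width: 0.0632
gripper_force: 0.0
```

>>> apply_moves(
  steps=[
    {"translation": [0, 0, 0.08], "rotation": [0, 0, 0]},
    {"translation": [0, 0, 0.16], "rotation": [0, 0, 0]},
    {"translation": [-0.05, -0.1, 0.24], "rotation": [0, 0, 0]},
    {"translation": [-0.08, -0.2, 0.3], "rotation": [0, 0, 0]},
    {"translation": [-0.1, -0.3, 0.35], "rotation": [0, 0, 0]},
    {"translation": [-0.12, -0.4, 0.35], "rotation": [0, 0, 0]},
    {"translation": [-0.15, -0.5, 0.35], "rotation": [0, 0, 0]},
    {"translation": [-0.18, -0.6, 0.35], "rotation": [0, 0, 0]},
    {"translation": [-0.2, -0.7, 0.35], "rotation": [0, 0, 0]},
    {"translation": [-0.2, -0.7, 0.35], "rotation": [0, 0, 0]},
  ],
)

```text
t: 22.9
eef_pos: [0.3742, -0.4195, 0.2341]
ee_rot: [3.141, 0.0, -0.123]
force: [1.1, -0.3, -0.1]
width: 0.0632
gripper_force: 0.0
```

```bash
python3 -c "
from h import *
f=np.clip(grab_frame('top')*2.,0,255).astype('uint8')[150:330,140:440]
cv2.imwrite('pics/t9.png',cv2.resize(f,None,fx=2.6,fy=2.6,interpolation=cv2.INTER_CUBIC))"
```

View pics/t9.png

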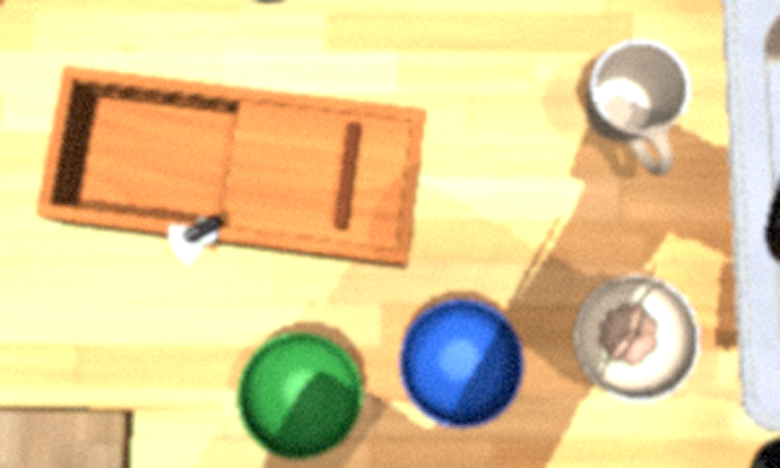

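The garlic (628,332) lies near the middle of the white bowl (636,337). The lid is open, the catch is open, and nothing else has moved.

```bash
python3 -c "
from station import *
print(job_done())"
```

```text
the job is handed in; nothing more can be done
None
```

I turned the catch to its stop, slid the lid to its open end and put the garlic in the white bowl; the last picture shows everything else in place. The job is handed in at about 23 s, but the hand-in returned no verdict.

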